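Clamp a dapping block in a cam-locked slide vice

TASK

The wooden dapping block stands loose between the jaws of the small slide vice, and the cam still locks the moving jaw. Swing the cam lever all the way back (towards the robot) to bring the cam to its low point, push the jaw slide forward (it has an upright rear plate for this) until the block is square and snug against the fixed jaw, then swing the lever all the way forward again so that the cam grips. This is all pushing with the fingers: do not pick up or tip the block, and leave the hammer, punches and cup where they are.

Things in the scene. Friction and masses are not known exactly. Their poses are not given: they have to be found in the camera images.
- vice: Slide vice screwed to the bench: grey bed 270 x 104 x 10 mm (x -145 to 125). Origin on the bench surface, x forward from moving to fixed jaw (the clamping direction), y left, z up. Grey fixed jaw at the far end: face at x = 85 mm, 66 mm wide, top 50 mm high. A steel rib (y 34 to 46, top 32 mm high) and a low rail (y -42 to -34, top 21) guide the slide.
- fixed_jaw_face (a point): Centre of the fixed jaw's wooden clamping face (x = 85 mm, 34 mm above the bench); axes as the vice.
- jaw (a joint): Travel of the steel jaw slide along the vice's x in m: 0 = fully back, growing forward, at most 0.075; starts at 0 to 0.02. With the cam low it slides with about 3 N plus damping and stays where left; locked, it holds against 25 N. It carries the moving jaw in front (64 mm wide, top 50 mm above the bench), cam and lever in the middle, an upright push plate at the rear.
- push_plate (a point): Centre of the rear (robot-side) face of the slide's upright push plate, 44 mm above the bench; plate 52 mm wide, 10 thick, top 55 mm above the bench, face free from 22 mm up. Push it along the vice's x. Moves with the slide; axes as the vice.
- moving_jaw_face (a point): Centre of the moving jaw's wooden clamping face, 34 mm above the bench, 120 mm ahead of the push plate's rear face. Moves with the slide; axes as the vice. With the block snug it stands 48 mm (the block's width) from fixed_jaw_face.
- cam (a joint): Cam and lever angle in rad about the upright pivot, growing counter-clockwise from above, with hard stops. 0 = low point, slide free: lever points back and right, 140 deg clockwise from the vice's x, at the push plate's corner. 1.571 = locked: lever 50 deg clockwise from x. Starts at 1.5 to 1.57; grips from about 1.0 on. Needs up to 0.6 N m (7 N at the knob), stays where left.
- cam_pivot (a point): Point on the cam's pivot axis, 50 mm above the bench. Moves with the slide; axes as the vice.
- lever_knob (a point): Centre of the black upright knob on the lever's end, 85 mm from the pivot axis, 62 mm above the bench: a round post 18 mm across, 46 to 80 mm above the bench. The lever bar below is 11 mm wide, 38 to 46 mm above the bench. Its axes turn with the lever.
- dapping_block: Hardwood cube, 48 mm, with round dimples, loose on the bed between the jaws. Origin at the centre of its underside, z up. Starts up to 12 mm short of the fixed jaw, turned up to 7 deg; the jaw squares it when pushed up. Snug and square, its centre is at x = 61 mm of the vice.
- hammer: Chasing hammer lying on the bench left of the vice, 178 x 72 x 22 mm, origin under its centre, handle towards -x. Leave alone.
- punch_a: Steel chasing punch lying right of the vice, 122 x 10 x 10 mm, origin under its centre. Leave alone.
- punch_b: Steel chasing punch lying right of the vice, 117 x 10 x 10 mm, origin under its centre. Leave alone.
- cup: Small red plastic cup standing left of the far end of the vice, 71 mm across, 50 mm high, origin under its centre. Leave alone.
Mind the look-alikes: they are no part of the job. What is shaped like the dapping_block but turquoise is not meant.

How it is judged:
By the outcome, as a careful person would: the job done as asked, in the order asked, and still so for the second after the job is handed in, with the robot touching nothing.
It also fails if it takes over 58 s, if anything falls off the work surface, if the arm or the gripper's body presses on something with over 40 N, if the wrist force passes 120 N, or if a joint passes its speed limit or range.

ROBOT

A 6-joint arm with a two-finger parallel gripper is mounted at the origin on a cart in front of the work surface, level with it; the furniture and walls round the work are solid. World frame = base frame: x ahead of the robot, y to its left, z up, the work surface at z = 0. Lengths are in m, angles in rad, forces in N, time in s.
With the tool pointing down it reaches from about 0.35 to 0.85 m from the base axis. Payload 8.1 kg.
Tool frame: the origin (TCP) lies at the very end of the fingers, on their centre line; the grasp point (between the pads) lies 19 mm behind it; z points along the fingers, y is the direction in which the jaws open and shut (so a half turn about z gives the same grasp; the last joint's range is limited). The gripper opens to 93 mm and grips with 3 to 60 N. Pads are 15 mm wide; open, the fingers measure 128 mm over their backs; the gripper's body (75 mm by 188 mm) begins 65 mm behind the grasp point.
Start: joints at [-1.298, 0.13, 1.488, -0, 1.523, -0.085], TCP at [0.21, -0.562, 0.219] pointing down, gripper open.
Joint ranges: [-2.96, 2.96], [-0.89, 2.26], [0.02, 2.5], [-1.34, 4.48], [0, 2.73], [-2.66, 2.66]. Speed limits (rad/s): [2.39, 2.39, 2.79, 3.14, 3.14, 3.14].

INTERFACE

Orientations are given as a rotation vector (axis times angle).
In Python, from plant import * gives the robot as it stands.
- The arm moves only by the tool apply_moves, never from a script. Its argument "commands" is one flat list of numbers, 7 for each row, row after row: the shift along the world's x, y, z in cm, then the turn, a rotation vector about the world's x, y, z in rad, then the finger opening in cm, from 0 to 9.3. A call has 1 to 8 rows; each row shifts and turns the pose as measured when the row begins; what a row does not reach is not made up. A row lasts 1/8 s, in which the tool goes at most 62.5 mm and 10.7 degrees, less where a joint would pass 70% of its speed; a pose out of reach is approached as far as the arm can. A call with a gripper value outside its range is refused whole. The fingers move at their own pace and stop on an object; "squeeze" is the grip in N (left out, the last holds). Time passes only in rows, so rows that do not move let the fingers close. It gives the time, the measured TCP pose, the force and the opening at its end, in the units of the state.
- read_state(): the state, without advancing time (a new reading comes with each control period).
- read_camera(name): name is "side" or "top" or "wrist"; returns (picture, depth): 384x512x3 uint8, blue, green, red; 384x512 float32, m along the optical axis (not along the pixel's ray), 0 where there is no reading.
- camera_model(name): a dict with "intrinsics" (3x3 intrinsics, pixels), "R" (3x3) and "t" (3): a world point X has camera coordinates R X + t. Camera axes: x right, y down, z forward; pixel columns grow to the right and rows downward; lengths in m; the calibration is good to about 2 mm. The wrist camera is an equidistant fisheye: a pixel r from the principal point sees the ray r / f radians off the axis. A picture is of the moment at which its call begins: read the wrist's pose just before it. camera_model takes no time and is no camera call; for the wrist camera it gives the pose at the moment of the call.
- close_job(): hands the job in, once; it reports no verdict.
Trained networks look in the newest picture that a camera, given by its name, has taken for a name from the list of things; names that differ only in an ending like _2 or _b are one class to them, and where a whole thing is asked for, a point or a joint stands for the part that bears it (a point fixed in the world has none). Each returns a list of dicts, best first, with "conf" (0 to 1); they miss things now and then, are a little off and sometimes report something else, mostly with a low value. They report only what shows in the picture. A call takes as long as a camera call. They do not tell look-alikes from the thing itself.
- find_in(query, camera): "point" ([x, y, z] in m, in the coordinates of the camera as it stood for that picture, good to about 4 mm: the middle of the surface that is visible of it).
- cut_out(query, camera): "mask" (384x512 bool, what is visible of it).
- spot_point(query, camera): "point" ([x, y, z] in m, in the coordinates of the camera as it stood for that picture, good to about 4 mm: a listed point, or the origin of a listed thing).
The state is a dict: "t": time; "q": joint angles; "dq": joint speeds; "joint_torque": joint torques, N m; "tool_pos": TCP position; "orientation": TCP orientation; "force": force on the tool from outside, world axes, zero at the start; "wrist_torque": the same for the moment, N m; "opening": finger opening in m.
Only numpy, scipy, OpenCV 4.12 (cv2) and the standard library are available. Lean on these libraries where they do the work, as an engineer would, in place of code of your own. Each camera call takes 0.05 s, during which the arm holds its last target. There are 200 camera calls.

## Working session

There is one attempt and no reset: what is moved stays moved. The work goes in short steps, Python scripts to look and compute and a tool call to move; the robot and the scene stay as the last step left them, time stands still between calls to the robot, and variables do not carry over. Pictures are saved under pics/ and viewed, about 8 in all and at most 12, crops included, and the job is handed in when it is done.

Besides the shell and the picture viewer there is one more tool, called after "Call:" as name(argument=value, ...), one argument or row to a line, values as JSON. apply_moves: Moves the arm, as the interface text tells. Its arguments: {"type":"object","properties":{"commands":{"type":"array"},"squeeze":{"type":"number"}},"required":["commands"]}

```bash
mkdir -p pics
cat > h.py <<'E'
from plant import *
import numpy as np, cv2
def w(cam,p):
    m=camera_model(cam); return np.array(m["R"]).T@(np.array(p)-np.array(m["t"]))
def spots(cam,names,k=2):
    for n in names:
        for r in spot_point(n,cam)[:k]:
            print(cam,n,round(r["conf"],2),np.round(w(cam,r["point"]),4))
E
python3 - <<'E'
from h import *
s=read_state();print(s["t"],s["tool_pos"],s["orientation"],s["opening"])
for c in("top","side"):
    im,d=read_camera(c);cv2.imwrite(f"pics/{c}0.png",im);np.save(f"{c}d.npy",d)
    spots(c,["vice","fixed_jaw_face","push_plate","moving_jaw_face","cam_pivot","lever_knob","dapping_block"])
E
```

```text
0.0 [ 0.20998446 -0.56143716  0.2175718 ] [-3.08962229e+00 -5.58717928e-01  2.77049960e-04] 0.09282424577318929
top vice 0.78 [0.6368 0.0569 0.    ]
top fixed_jaw_face 0.62 [0.7195 0.0501 0.0366]
top push_plate 0.71 [0.5132 0.0597 0.0453]
top moving_jaw_face 0.65 [0.6294 0.0568 0.0335]
top cam_pivot 0.92 [0.5584 0.0663 0.0513]
top lever_knob 0.76 [ 0.6092 -0.0063  0.0603]
top dapping_block 0.91 [0.6923 0.0538 0.0115]
top dapping_block 0.91 [ 0.76   -0.0708 -0.0031]
side vice 0.81 [ 0.6354  0.0547 -0.0009]
side fixed_jaw_face 0.9 [0.7206 0.0491 0.0374]
side push_plate 0.67 [0.5116 0.0621 0.0429]
side moving_jaw_face 0.79 [0.6338 0.0554 0.0367]
side cam_pivot 0.74 [0.5641 0.0623 0.0517]
side dapping_block 0.96 [ 0.7551 -0.0778  0.0034]
side dapping_block 0.65 [0.6951 0.0547 0.0128]
```

View pics/top0.png

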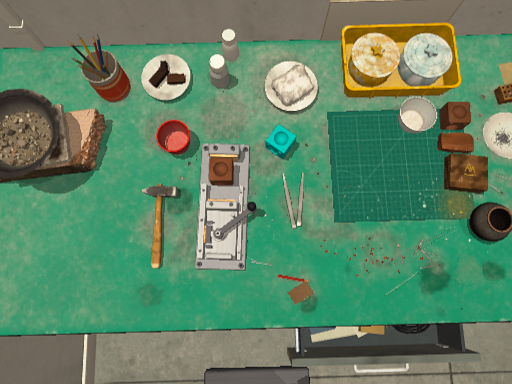

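View pics/side0.png

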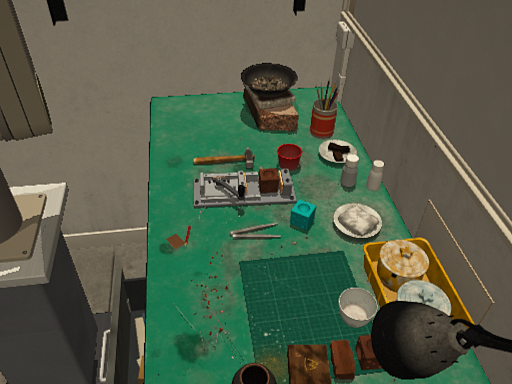

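The block in the vice (top view, around 221,170) is brown wood, so it's the target. The turquoise cube at (281,140) is the look-alike. The vice yaw is about -3°, and the knob shows at (251,207). I'll go closer for a wrist view.

Call:
apply_moves(
  commands=[3.2,4.75,0,0,0,0.155,5,3.2,4.75,0,0,0,0.155,5,3.2,4.75,0,0,0,0.155,5,3.2,4.75,0,0,0,0.155,5,3.2,4.75,0,0,0,0.155,5,3.2,4.75,0,0,0,0.155,5,3.2,4.75,0,0,0,0.155,5,3.2,4.75,0,0,0,0.155,5],
)

```text
t: 1.8
tool_pos: [0.4699, -0.1731, 0.2194]
orientation: [2.153, 2.282, 0.003]
force: [0.9, -1.2, -0.2]
opening: 0.0502
```

Call:
apply_moves(
  commands=[3.2,4.75,0,0,0,0.155,3.5,3.2,4.75,0,0,0,0.155,3.5,3.2,4.75,0,0,0,0.155,3.5,3.2,4.75,0,0,0,0.155,3.5,0,0,0,0,0,0,3.5],
)

```text
t: 2.42
tool_pos: [0.6027, 0.0277, 0.2199]
orientation: [1.313, 2.847, 0.007]
force: [0.3, -0.5, 0.0]
opening: 0.0353
```

```bash
cat >> h.py <<'E'
from scipy.spatial.transform import Rotation as Ro
N=["vice","fixed_jaw_face","push_plate","moving_jaw_face","cam_pivot","lever_knob","dapping_block"]
def st():
    s=read_state();y=Ro.from_rotvec(s["orientation"]).as_matrix()
    print(round(s["t"],2),np.round(s["tool_pos"],4),"ytool deg",np.round(np.degrees(np.arctan2(y[1,1],y[0,1])),1),"z",np.round(y[:,2],3),"F",np.round(s["force"],1),"op",round(s["opening"],4))
E
python3 - <<'E'
from h import *
st()
for c in("wrist","top"):
    im,d=read_camera(c);cv2.imwrite(f"pics/{c}1.png",im)
    spots(c,N,1)
E
```

```text
2.42 [0.6027 0.0277 0.2199] ytool deg 40.5 z [ 0.007  0.002 -1.   ] F [ 0.3 -0.5  0. ] op 0.0353
wrist vice 0.63 [6.335e-01 5.090e-02 1.000e-04]
wrist fixed_jaw_face 0.68 [0.723  0.0436 0.0367]
wrist push_plate 0.65 [0.7247 0.0501 0.0352]
wrist moving_jaw_face 0.82 [0.6297 0.046  0.0395]
wrist cam_pivot 0.82 [0.5569 0.0581 0.052 ]
wrist lever_knob 0.71 [ 0.6099 -0.0112  0.0662]
wrist dapping_block 0.97 [0.6896 0.0503 0.0067]
top vice 0.8 [0.634  0.0587 0.0011]
top push_plate 0.64 [0.5133 0.0604 0.0443]
top moving_jaw_face 0.6 [0.6275 0.0534 0.0314]
top cam_pivot 0.79 [0.5584 0.0661 0.0485]
top lever_knob 0.5 [ 0.6144 -0.0079  0.0623]
```

View pics/wrist1.png

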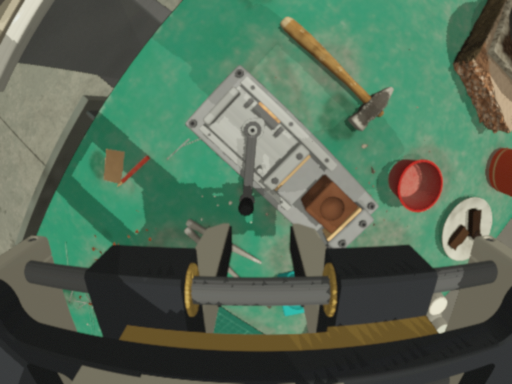

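The wrist view shows the knob at (246,205), the pivot at (252,130) and the brown block at (332,205) between the jaws. The turquoise cube is outside the vice. The knob fuses to about (0.611,-0.008) and the pivot to (0.559,0.063), 88 mm apart against the expected 85. I'll straddle the knob with the fingers above plate height.

Call:
apply_moves(
  commands=[0.8,-3.6,0,0,0,-0.07,4,0,0,-5,0,0,0,4,0,0,-5,0,0,0,4,0,0,-2,0,0,0,4,0,0,0,0,0,0,4],
)

```text
t: 3.85
tool_pos: [0.6104, -0.0129, 0.0988]
orientation: [1.422, 2.79, 0.008]
force: [-0.1, 0.5, -0.1]
opening: 0.0397
```

Run:
```python
from h import *
st()
im,d=read_camera("wrist");cv2.imwrite("pics/wrist2.png",im)
spots("wrist",["cam_pivot","lever_knob"],1)
```

```text
3.85 [ 0.6104 -0.0129  0.0988] ytool deg 36.0 z [ 0.011 -0.    -1.   ] F [-0.1  0.5 -0.1] op 0.0397
wrist cam_pivot 0.56 [0.5635 0.0638 0.0533]
wrist lever_knob 0.68 [ 0.6131 -0.0047  0.0693]
```

View pics/wrist2.png

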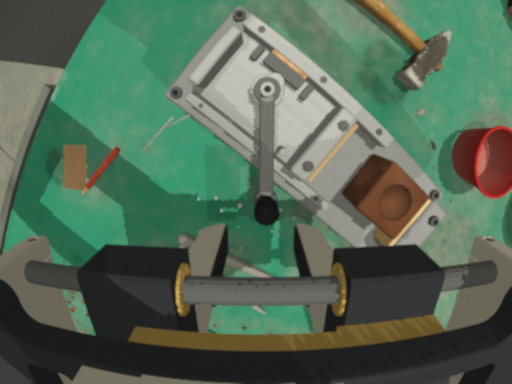

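The knob at (266,208) sits between the fingertips, and the refined position agrees. I'll descend and start the arc.

Call:
apply_moves(
  commands=[0.1,0.5,-2,0,0,0,4,0,0,-1.9,0,0,0,3,0,0,0,0,0,0,2.8],
)

```text
t: 4.38
tool_pos: [0.6155, -0.0076, 0.0633]
orientation: [1.417, 2.783, 0.013]
force: [0.1, -0.8, -0.3]
opening: 0.0288
```

Call:
apply_moves(
  commands=[-1.27,-0.76,0,0,0,-0.1745,2.8,-1.38,-0.53,0,0,0,-0.1745,2.8,-1.45,-0.28,0,0,0,-0.1745,2.8],
)

```text
t: 4.75
tool_pos: [0.5768, -0.0231, 0.0641]
orientation: [2.101, 2.302, 0.011]
force: [2.9, 0.8, -2.1]
opening: 0.0281
```

Run:
```python
from h import *
st()
im,d=read_camera("wrist")
spots("wrist",["cam_pivot","lever_knob"],1)
im,d=read_camera("top")
spots("top",["cam_pivot","lever_knob"],1)
```

```text
4.75 [ 0.5768 -0.0231  0.0641] ytool deg 5.2 z [ 0.023 -0.012 -1.   ] F [ 2.9  0.8 -2.1] op 0.0281
wrist cam_pivot 0.94 [0.5606 0.064  0.0499]
wrist lever_knob 0.67 [ 0.5779 -0.0189  0.068 ]
top cam_pivot 0.76 [0.5598 0.0638 0.0516]
```

Call:
apply_moves(
  commands=[-1.47,-0.1,-0.2,0,0,-0.165,2.8,-1.48,0.12,0,0,0,-0.165,2.8,-1.44,0.38,0,0,0,-0.165,2.8,-1.35,0.62,0,0,0,-0.165,2.8,-1.23,0.85,0,0,0,-0.165,2.8],
)

```text
t: 5.68
tool_pos: [0.5101, -0.005, 0.0636]
orientation: [2.845, 1.26, -0.003]
force: [1.2, -1.4, -1.6]
opening: 0.028
```

Run:
```python
from h import *
st()
im,d=read_camera("wrist")
spots("wrist",["cam_pivot","lever_knob"],1)
im,d=read_camera("top")
spots("top",["cam_pivot","lever_knob"],1)
```

```text
5.67 [ 0.5101 -0.005   0.0636] ytool deg -42.2 z [ 0.01  -0.028 -1.   ] F [ 1.2 -1.4 -1.6] op 0.028
wrist cam_pivot 0.79 [0.5602 0.0653 0.0506]
wrist lever_knob 0.8 [ 0.5163 -0.0056  0.0661]
```

Call:
apply_moves(
  commands=[-1.12,0.97,0,0,0,-0.165,2.8,-0.93,1.15,0,0,0,-0.165,2.8,-0.35,0.55,0,0,0,-0.05,2.8],
)

```text
t: 6.35
tool_pos: [0.4884, 0.0185, 0.064]
orientation: [3.026, 0.704, -0.01]
force: [2.4, -20.7, -4.2]
opening: 0.0284
```

Run:
```python
from h import *
st()
im,d=read_camera("wrist")
spots("wrist",["cam_pivot","lever_knob"],1)
```

```text
6.35 [0.4884 0.0185 0.064 ] ytool deg -63.8 z [ 0.001 -0.035 -0.999] F [  2.4 -20.7  -4.2] op 0.0284
wrist cam_pivot 0.55 [0.5583 0.062  0.0516]
wrist lever_knob 0.8 [0.4925 0.0124 0.0666]
```

Force rose to 21 N with the knob at about -142.5° from the pivot. That's the low-point stop: -140° plus the -3° vice yaw. I'll back off, lift, and look.

Call:
apply_moves(
  commands=[0.1,-0.4,0,0,0,0,3.2,0,0,2,0,0,0,3.2,0,0,4,0,0,0,2,-0.5,1.5,2,0,0,-0.17,0,-0.5,1.5,0,0,0,-0.17,0,0,1.4,0,0,0,-0.17,0,0,0,0,0,0,0,0],
)

```text
t: 7.38
tool_pos: [0.481, 0.0577, 0.1468]
orientation: [3.114, -0.079, -0.023]
force: [0.4, 0.6, -0.2]
opening: 0.001
```

Run:
```python
from h import *
st()
for c in("top","wrist","side"):
    im,d=read_camera(c);cv2.imwrite(f"pics/{c}3.png",im)
    spots(c,N,1)
    if c=="top": cv2.imwrite("pics/top3c.png",cv2.resize(im[120:290,150:320],None,fx=3.5,fy=3.5,interpolation=cv2.INTER_CUBIC))
```

```text
7.38 [0.481  0.0577 0.1468] ytool deg -92.9 z [-0.015 -0.026 -1.   ] F [ 0.4  0.6 -0.2] op 0.001
top vice 0.78 [ 6.367e-01  5.730e-02 -1.000e-04]
top fixed_jaw_face 0.61 [0.7183 0.0497 0.0344]
top moving_jaw_face 0.39 [0.6308 0.0552 0.0312]
top lever_knob 0.58 [0.4911 0.01   0.0604]
top dapping_block 0.83 [ 7.56e-01 -6.82e-02  3.00e-04]
wrist vice 0.95 [6.34e-01 5.45e-02 4.00e-04]
wrist push_plate 0.85 [0.5061 0.0586 0.0385]
wrist moving_jaw_face 0.88 [0.6288 0.0521 0.0334]
wrist cam_pivot 0.94 [0.5597 0.0627 0.0493]
wrist lever_knob 0.64 [0.4891 0.0114 0.0643]
side vice 0.75 [0.6378 0.0525 0.0018]
side fixed_jaw_face 0.62 [0.7206 0.051  0.0351]
side push_plate 0.97 [0.5087 0.0615 0.0439]
side moving_jaw_face 0.95 [0.6326 0.055  0.0344]
side cam_pivot 0.74 [0.5639 0.0625 0.0511]
side lever_knob 0.64 [0.4893 0.0123 0.0594]
side dapping_block 0.96 [0.6969 0.0549 0.0131]
```

View pics/wrist3.png

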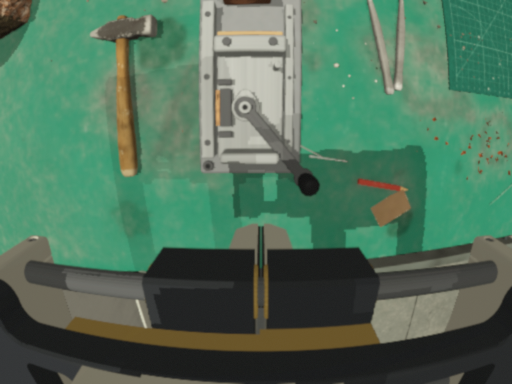

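The lever now points back and right (knob at 308,184), at the low point. The push plate shows at (250,157), clear of the lever. I'll descend behind it.

Call:
apply_moves(
  commands=[0,0.3,-3,0.026,-0.015,0,0,0,0,-4,0,0,0,0,0,0,-3,0,0,0,0,0,0,-1,0,0,0,0,0,0,0,0,0,0,0],
)

```text
t: 9.2
tool_pos: [0.4819, 0.0604, 0.0357]
orientation: [-3.14, 0.084, -0.005]
force: [0.5, -0.4, 0.5]
opening: 0.0002
```

Call:
apply_moves(
  commands=[1,-0.05,0,0,0,0,0,0.6,-0.03,0,0,0,0,0,0.6,-0.03,0,0,0,0,0,0.6,-0.03,0,0,0,0,0],
)

```text
t: 9.7
tool_pos: [0.5123, 0.0589, 0.0382]
orientation: [-3.14, 0.084, -0.007]
force: [-4.8, 0.4, 0.6]
opening: 0.0008
```

Call:
apply_moves(
  commands=[0.6,-0.03,-0.2,0,0,0,0,0.6,-0.03,0,0,0,0,0,0.6,-0.03,0,0,0,0,0,0.4,-0.02,0,0,0,0,0],
)

```text
t: 10.2
tool_pos: [0.5361, 0.0577, 0.0364]
orientation: [-3.14, 0.084, -0.006]
force: [-3.3, 0.1, 1.7]
opening: 0.0005
```

Call:
apply_moves(
  commands=[0.3,-0.02,-0.1,0,0,0,0,0.3,-0.02,0,0,0,0,0],
)

```text
t: 10.45
tool_pos: [0.5427, 0.0574, 0.0355]
orientation: [-3.14, 0.084, -0.007]
force: [-5.0, -0.3, 0.2]
opening: 0.0003
```

Call:
apply_moves(
  commands=[0.3,-0.02,0,0,0,0,0],
)

```text
t: 10.58
tool_pos: [0.5439, 0.0573, 0.0353]
orientation: [-3.14, 0.084, 0.0]
force: [-22.3, 0.2, 16.0]
opening: 0.0005
```

Call:
apply_moves(
  commands=[0.3,-0.02,0,0,0,0,0,0.2,-0.01,0,0,0,0,0],
)

```text
t: 10.82
tool_pos: [0.5437, 0.0574, 0.0347]
orientation: [-3.14, 0.084, 0.019]
force: [-13.2, 1.3, 9.5]
opening: 0.0004
```

Run:
```python
from h import *
st()
for c in("top","wrist","side"):
    im,d=read_camera(c);cv2.imwrite(f"pics/{c}4.png",im)
    spots(c,N,1)
```

```text
10.82 [0.5437 0.0574 0.0347] ytool deg -93.1 z [-0.012  0.001 -1.   ] F [-13.2   1.3   9.5] op 0.0004
top fixed_jaw_face 0.89 [0.7193 0.0537 0.0345]
top dapping_block 0.78 [ 0.7596 -0.0653 -0.0015]
wrist vice 0.74 [6.31e-01 5.27e-02 2.00e-04]
wrist push_plate 0.87 [0.5518 0.0629 0.0397]
wrist moving_jaw_face 0.97 [0.6748 0.051  0.0324]
wrist cam_pivot 0.96 [0.6043 0.0596 0.0504]
side vice 0.6 [ 0.5853  0.195  -0.0013]
side fixed_jaw_face 0.89 [0.7213 0.0483 0.0347]
side push_plate 0.89 [0.552  0.0578 0.0466]
side moving_jaw_face 0.97 [0.6761 0.0547 0.0379]
side cam_pivot 0.61 [0.6062 0.0593 0.0514]
side lever_knob 0.64 [0.5555 0.0577 0.0441]
side dapping_block 0.91 [ 0.7531 -0.0747  0.0052]
```

View pics/wrist4.png

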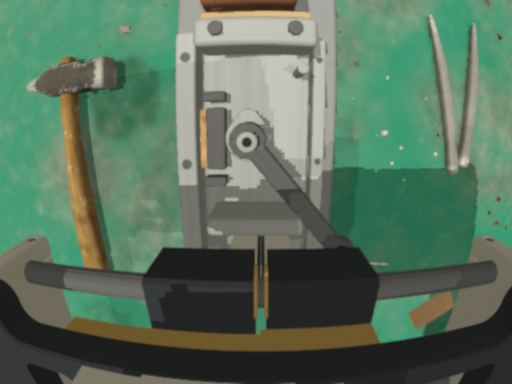

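The jaw gap now measures about 45 mm from the networks against 48 mm expected, and the push meets firm resistance, so the block is snug. I'll retreat and straddle the knob at its shifted place, about (0.535, 0.010).

Call:
apply_moves(
  commands=[-1.2,0.06,0,0,0,0,0,-1.3,0.06,0,0,0,0,0,0,0,4,0,0,0,0,0,0,4,0,0,0.175,2,0.8,-2.4,0,0,0,0.175,3.6,0.8,-2.4,0,0,0,0.175,3.6,0,0,0,0,0,0.17,3.6,0,0,0,0,0,0,3.6],
)

```text
t: 13.02
tool_pos: [0.5348, 0.0096, 0.119]
orientation: [2.964, 1.02, -0.0]
force: [-0.7, 0.6, -0.5]
opening: 0.0358
```

Run:
```python
from h import *
st()
for c in("wrist","top","side"):
    im,d=read_camera(c);cv2.imwrite(f"pics/{c}5.png",im)
    spots(c,N,1)
```

```text
13.03 [0.5348 0.0096 0.119 ] ytool deg -52.0 z [ 0.002 -0.007 -1.   ] F [-0.7  0.6 -0.5] op 0.0358
wrist vice 0.98 [ 0.6321  0.0557 -0.0022]
wrist fixed_jaw_face 0.65 [0.7244 0.0527 0.0312]
wrist push_plate 0.7 [0.5473 0.0586 0.0404]
wrist moving_jaw_face 0.94 [0.6728 0.0506 0.0347]
wrist cam_pivot 0.61 [0.6021 0.0628 0.0479]
wrist lever_knob 0.78 [0.5368 0.0097 0.0661]
wrist dapping_block 0.97 [0.6948 0.0557 0.0036]
top fixed_jaw_face 0.8 [0.7211 0.0516 0.0328]
top dapping_block 0.92 [ 0.7579 -0.0676 -0.001 ]
side vice 0.66 [0.6352 0.0545 0.0035]
side fixed_jaw_face 0.78 [0.7194 0.0536 0.0382]
side push_plate 0.96 [0.5533 0.0591 0.0436]
side moving_jaw_face 0.77 [0.6747 0.0551 0.0363]
side cam_pivot 0.61 [0.6084 0.0625 0.0505]
side lever_knob 0.73 [0.5312 0.0085 0.0623]
side dapping_block 0.66 [ 0.757  -0.0725  0.003 ]
```

View pics/wrist5.png

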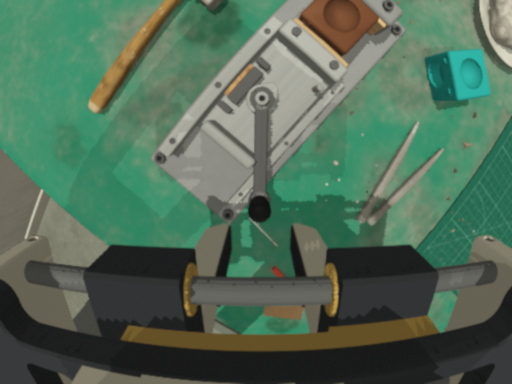

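The block sits between both jaws (340,20), and the knob at (259,208) is between the fingertips. I'll descend and swing forward.

Call:
apply_moves(
  commands=[0,0,-3,0,0,0,3.6,0,0,-2.6,0,0,0,3.4,0,0,0,0,0,0,2.8],
)

```text
t: 14.6
tool_pos: [0.5355, 0.0097, 0.0625]
orientation: [2.963, 1.021, 0.001]
force: [0.6, 0.7, -0.1]
opening: 0.0296
```

Call:
apply_moves(
  commands=[0.99,-1.1,0,0,0,0.17,2.8,1.17,-0.91,0,0,0,0.17,2.8,1.31,-0.7,0,0,0,0.17,2.8,1.41,-0.46,0,0,0,0.17,2.8],
)

```text
t: 15.1
tool_pos: [0.5849, -0.0217, 0.0658]
orientation: [2.434, 1.978, 0.004]
force: [-1.3, 0.5, -0.6]
opening: 0.028
```

Call:
apply_moves(
  commands=[1.47,-0.22,-0.3,0,0,0.17,2.8,1.48,0.04,0,0,0,0.17,2.8,1.45,0.3,0,0,0,0.17,2.8,1.37,0.55,0,0,0,0.17,2.8],
)

```text
t: 15.6
tool_pos: [0.6421, -0.0158, 0.0657]
orientation: [-1.607, -2.698, -0.001]
force: [-6.7, 0.5, -2.6]
opening: 0.0282
```

Run:
```python
from h import *
st()
im,d=read_camera("wrist")
spots("wrist",["cam_pivot","lever_knob","moving_jaw_face"],1)
```

```text
15.6 [ 0.6421 -0.0158  0.0657] ytool deg 28.4 z [-0.001  0.001 -1.   ] F [-6.7  0.5 -2.6] op 0.0282
wrist cam_pivot 0.68 [0.6049 0.0631 0.048 ]
wrist lever_knob 0.69 [ 0.639  -0.0166  0.065 ]
wrist moving_jaw_face 0.63 [0.6724 0.0491 0.0374]
```

Call:
apply_moves(
  commands=[1.26,0.79,-0.2,0,0,0.17,2.8,0.5,0.42,0,0,0,0.05,2.8],
)

```text
t: 16.05
tool_pos: [0.6601, -0.0051, 0.066]
orientation: [1.318, 2.849, 0.001]
force: [-8.7, -7.4, -4.3]
opening: 0.028
```

Call:
apply_moves(
  commands=[0.35,0.3,0,0,0,0,2.8],
)

```text
t: 16.18
tool_pos: [0.6607, -0.0048, 0.0656]
orientation: [-1.324, -2.847, 0.008]
force: [-17.0, -15.3, 4.2]
opening: 0.028
```

Run:
```python
from h import *
st()
im,d=read_camera("wrist")
spots("wrist",["cam_pivot","lever_knob","moving_jaw_face"],1)
```

```text
16.18 [ 0.6607 -0.0048  0.0656] ytool deg 40.1 z [-0.004 -0.004 -1.   ] F [-17.  -15.3   4.2] op 0.028
wrist lever_knob 0.7 [ 0.6542 -0.005   0.0664]
wrist moving_jaw_face 0.84 [0.6738 0.0515 0.0371]
```

The lever is at the forward stop: 23 N, no further advance, and the knob at about -53°. I'll back off, lift, and check.

Call:
apply_moves(
  commands=[-0.3,-0.25,0,0,0,0,3,0,0,1,0,0,0,3.4,0,0,3,0,0,0,3.6,0,0,5,0,0,0,3.6,-4,-4,5,0,0,0,3.6,-4,-4,0,0,0,0,3.6,-4,-4,0,0,0,0,3.6,0,0,0,0,0,0,3.6],
)

```text
t: 17.38
tool_pos: [0.5458, -0.1229, 0.2132]
orientation: [1.337, 2.823, 0.001]
force: [0.7, 1.2, 0.1]
opening: 0.0362
```

Run:
```python
from h import *
st()
for c in("top","side","wrist"):
    im,d=read_camera(c);cv2.imwrite(f"pics/{c}6.png",im)
    spots(c,N,1)
    if c=="top": cv2.imwrite("pics/top6c.png",cv2.resize(im[120:290,130:320],None,fx=4,fy=3.5*4/3.5*.85/.85,interpolation=cv2.INTER_CUBIC)[:600])
```

```text
17.38 [ 0.5458 -0.1229  0.2132] ytool deg 39.3 z [ 0.016 -0.007 -1.   ] F [0.7 1.2 0.1] op 0.0362
top vice 0.67 [ 0.6376  0.0584 -0.0012]
top fixed_jaw_face 0.81 [0.7164 0.0536 0.0356]
top push_plate 0.59 [0.556  0.0599 0.0429]
top moving_jaw_face 0.61 [0.674  0.0502 0.034 ]
top cam_pivot 0.91 [0.5967 0.065  0.0461]
top lever_knob 0.76 [ 0.6545 -0.0088  0.0616]
top dapping_block 0.88 [0.6955 0.0511 0.0089]
side vice 0.95 [0.6362 0.0562 0.0024]
side fixed_jaw_face 0.74 [0.7197 0.046  0.0326]
side push_plate 0.87 [0.5565 0.0592 0.0444]
side moving_jaw_face 0.87 [0.6726 0.0536 0.0322]
side cam_pivot 0.62 [0.6082 0.0611 0.0504]
side lever_knob 0.7 [ 0.6535 -0.0077  0.0627]
side dapping_block 0.6 [ 0.7534 -0.0772  0.0046]
wrist vice 0.94 [ 0.6343  0.0526 -0.0038]
wrist fixed_jaw_face 0.58 [7.721e-01 1.596e-01 2.000e-04]
wrist push_plate 0.56 [0.5511 0.0582 0.038 ]
wrist moving_jaw_face 0.77 [0.6735 0.0513 0.0371]
wrist cam_pivot 0.86 [0.6019 0.061  0.0511]
wrist lever_knob 0.65 [ 0.6562 -0.0108  0.0663]
wrist dapping_block 0.84 [ 0.7536 -0.0671 -0.0021]
```

View pics/top6c.png

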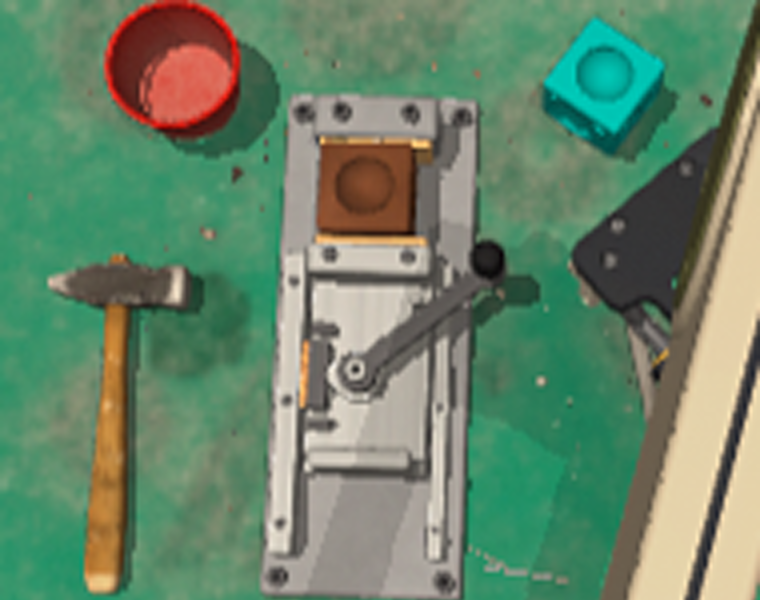

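View pics/wrist6.png

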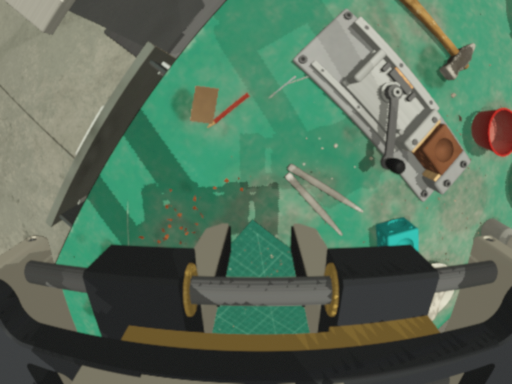

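The crop shows the block square between both wooden faces (365,188), the lever forward and locked (knob at 488,260), and the hammer and cup in place. I'll hand it in.

```bash
python3 -c "
from plant import *
print(close_job())"
```

```text
the job is handed in; nothing more can be done
None
```

The block is clamped in the vice and the job is handed in after about 17.5 s on the robot's clock; `close_job()` gives no verdict.

- **Lever back:** I straddled the knob with the fingers and swung it until it met the low stop. Force rose to about 21 N with the knob at about -143° in the world frame, which is -140° plus the vice's -3° yaw.
- **Jaw forward:** I pushed the rear plate about 43 mm until it met firm resistance, about 22 N. Further pushing moved it no more.
- **Lever forward:** I swung it until it met the locked stop, at about 23 N with no further advance.

**Last checks:** The final pictures show the block square between both jaw faces and the lever forward. The hammer, punches and cup do not appear to have moved, judged by eye only. The gripper is clear of everything, with force near zero.

**Disagreements:** The trained networks put the jaw gap at 42–47 mm against the 48 mm expected. That is within their error of about 4 mm per point. In several pictures they named the turquoise look-alike or a wrong spot for a part. I did not use those readings.

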